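# Set the overhang gauge and hold the fixture plate out at its pointer

## Robot

A 6-joint arm with a two-finger parallel gripper is mounted at the origin on a cart in front of the work surface, level with it; the furniture and walls round the work are solid. World frame = base frame: x ahead of the robot, y to its left, z up, the work surface at z = 0. Lengths are in mm, angles in rad, forces in N, time in s.
With the tool pointing down it reaches from about 400 to 925 mm from the base axis. Payload 12.5 kg.
Tool frame: the origin (TCP) lies on the mounting face of the last link; the fingertips stand 190 mm ahead of it and the grasp point (between the pads) lies 171 mm ahead of it; x points along the fingers, y is the direction in which the jaws open and shut, and the axes are right-handed (so a half turn about x gives the same grasp; the last joint's range is limited). The gripper opens to 95 mm and grips with 3 to 60 N. Pads are 20 mm wide; open, the fingers measure 119 mm over their backs; the gripper's body (75 mm by 180 mm) begins 59 mm behind the grasp point.
Start: joints at [1.204, 0.491, 1.559, -0, 1.092, -0.106], TCP at [161.134, 603.871, 404.761] pointing down, gripper open.
Joint ranges: [-3.1, 3.1], [-0.84, 2.19], [0.05, 2.79], [-1.13, 4.28], [0.06, 2.93], [-2.69, 2.69]. Speed limits (rad/s): [2.22, 2.22, 2.79, 3.14, 3.14, 3.14].

## Interface

Orientations are given as [roll, pitch, yaw] about the fixed x, y, z axes, in that order (R = Rz(yaw) Ry(pitch) Rx(roll)).
In Python, from cell import env, eyes gives the robot as it stands. The module is installed in compiled form; this text tells all that it offers.
- The arm moves only by the tool jog_arm, never from a script. Its argument "deltas" is one flat list of numbers, 7 for each row, row after row: the shift along the tool's x, y, z in mm, then the turn, a rotation vector about the tool's x, y, z in rad, then the opening, from 0 (shut) to 1 (fully open). A call has 1 to 10 rows; each row shifts and turns the pose as measured when the row begins, along the tool's axes as they then stand; what a row does not reach is not made up. A row lasts 1/8 s, in which the tool goes at most 62.5 mm and 10.7 degrees, less where a joint would pass 70% of its speed; a pose out of reach is approached as far as the arm can. A call is refused whole if a number of a shift passes 62.5 or a number of a turn 0.188, either way. A call with a gripper value outside its range is refused whole. The fingers move at their own pace and stop on an object; the grip force is fixed at half the most. Time passes only in rows, so rows that do not move let the fingers close. It gives the time, the measured TCP pose, the force and the opening at its end, in the units of the state.
- env.state(): the state, without advancing time (a new reading comes with each control period).
- eyes.read_camera(name): name is "side" or "top" or "wrist"; returns a dict with "image" (384x512x3 uint8, red, green, blue), "fovy" (degrees; the focal length in pixels is half the picture's height over the tangent of half this angle, whatever the lens; pixels are square), "cx", "cy" (the principal point, pixels), "world_from_camera" (4x4, takes a point from camera to world coordinates). Camera axes: x right, y up, looking along -z (the intrinsics and any distortion apply to the point x, -y, -z); pixel columns grow to the right and rows downward; lengths in mm; the calibration is good to about 2 mm. The wrist camera is an equidistant fisheye: a pixel r from the principal point sees the ray r / f radians off the axis. A picture is of the moment at which its call begins. There is no depth.
- env.job_done(): hands the job in, once; it reports no verdict.
The state is a dict: "t": time; "joints": joint angles; "qvel": joint speeds; "tau": joint torques, N m; "eef_pos": TCP position; "tcp_rot": TCP orientation; "ft_force": force on the tool from outside, world axes, zero at the start; "moment": the same for the moment, N m; "opening": opening from 0.0 (shut) to 1.0 (fully open).
Only numpy, scipy, OpenCV 4.12 (cv2) and the standard library are available. Lean on these libraries where they do the work, as an engineer would, in place of code of your own. Each camera call takes 0.05 s, during which the arm holds its last target.

## Task

A finned core is bolted to a fixture plate that lies on a riser block, and its underside has to be reached. First turn the gauge's knurled sleeve to 4; then slide the plate straight out over the front edge of the riser, without lifting it, until its nose is level with the gauge's pointer. There it would tip over, so finish while still holding the plate flat on the riser, and leave the other things alone.

Things in the scene. Friction and masses are not known exactly. Their poses are not given: they have to be found in the camera images.
- stand: Fixed gauge stand. Origin: on the bench under the middle of its riser. x axis points away from the robot, along the plate; 'out' is -x. Steel sole plate x -75..75, y -170..35 mm, on rubber feet, top 20 mm above the bench. Grey gauge housing at the right: 84 x 84 mm, centre y = -115, top 45 mm above the bench, joined by a rod guide of that height (x -30..30) that reaches to y = -50.
- riser_edge (a point): Middle of the riser block's upper front edge (55 mm in -x from the stand's origin, 45 mm above the bench). The bright steel riser is 110 (x) x 50 (y) mm, its top 45 mm above the bench; the plate lies on it. Axes parallel to the stand's.
- sleeve (a joint): Angle of the knurled steel sleeve, rad: 0 at number 0, growing clockwise seen from above; number n is at n x 0.35, so 4 is at 1.40. It clicks into a spring detent at each number (about 0.1 N m to pass) and stays there. Range 0 to 6; starts between 0 and 2. White numbers on the housing, on the robot's side: 0 at the right, 3 toward -x, 6 at the left.
- sleeve_grip (a point): On the sleeve's vertical axis at gripping height, 71 mm above the bench. The sleeve is 39 mm across here (43 mm at its foot, up to 53 mm above the bench); its top is 83 mm above the bench. Axes turn with the sleeve. A black rib at the foot and a black line on top, from the centre outward, point to the number that is set.
- pointer_tip (a point): Tip of the flat pointer (3 mm thick in x, pointing to +y) on the gauge's 8 mm stop rod, which runs along x. Tip 50.5 mm above the bench, about 8 mm beside the plate's edge. The sleeve drives it out (-x) 10 mm per number: it marks 75 mm of overhang beyond the riser's edge at 0, 115 mm at 4. Axes parallel to the stand's.
- plate: Loose aluminium plate 180 (x) x 56 (y) x 10 mm, about 0.4 kg with all on it. Origin: centre of its underside. Lies on the riser, x along the stand's x, nose (-x end) 15 to 35 mm out over the riser's front edge. A finned core 28 x 30 mm, 57 mm tall, is bolted on it 60 mm from the centre toward the nose. Beyond about 80 mm of overhang it tips unless its tail is held.
- nose (a point): Upper edge of the plate's nose, in the middle of its width: 90 mm in -x from the plate's origin, 10 mm above its underside. Axes parallel to the plate's.
- grip_bar (a point): On the plate's steel grip bar, 62 mm in +x from the plate's origin: bar 40 (x) x 16 (y) mm, standing 32 mm above the plate's top face. This point is on its middle, 20 mm above the plate's top face, 75 mm above the bench. Grip it across its 16 mm (y).
- marker_pen: Bystander: white and red marker 14 x 126 x 15 mm, lying to the left of the overhang. Origin: centre of its underside.
- jar: Bystander: jar with black lid, 55 mm across, 46 mm high, left of the riser. Origin: centre of its underside.
- burr: Bystander: carbide burr 12 x 73 x 12 mm lying in front of the gauge housing. Origin: centre of its underside.
- oilstone: Bystander: grey oilstone 72 x 30 x 22 mm behind the gauge housing. Origin: centre of its underside.
- stick: Bystander: grey stone stick 14 x 120 x 11 mm lying across, behind the riser. Origin: centre of its underside.

How it is judged (in metres and radians):
On the way, in this order (a step that is already met when the one before it is completed fails the run):
1. the sleeve is set to 4 while the plate still lies back on the riser (value of joint sleeve between 1.3 and 1.5 rad and x of nose in the frame of pointer_tip above 0.03 m), for 0.3 s.
2. the plate's nose is level with the pointer, the plate held (x of nose in the frame of pointer_tip between -0.005 and 0.005 m and contact force between the fingers and plate above 0.5 N), for 0.2 s.
At the end, for the whole second after the job is handed in: The sleeve stands at 4 (within 0.1 rad); the plate's nose is level with the pointer within 5 mm along the stand; the plate lies straight (0.08 rad, 12 mm sideways), level (0.04 rad) and flat on the riser, touching it (over 0.2 N), at rest, while the fingers still hold it (over 0.5 N) (all of step 2 and value of joint sleeve between 1.3 and 1.5 rad and y of plate in the frame of stand between -0.012 and 0.012 m and z of plate in the frame of stand between 0.041 and 0.049 m and angle between plate's own z axis and vertical below 0.04 rad and angle between the x axis of plate and the x axis of stand, either way round below 0.08 rad and contact force between plate and stand above 0.2 N and linear speed of plate below 0.01 m/s); the arm keeps its last pose, push and grip.
It fails at once if the plate is lifted off the riser (more than 8 mm) (z of plate in the frame of stand above 0.053 m).
It fails at once if the plate tips (angle between plate's own z axis and vertical above 0.12 rad).
It fails at once if a bystander is disturbed (moved more than 20 mm) (distance of any of marker_pen, jar, burr, oilstone, stick from where it was at the start of the episode above 0.02 m).
It also fails if it takes over 48 s, if anything falls off the work surface, if the arm or the gripper's body presses on something with over 40 N, if the wrist force passes 120 N, or if a joint passes its speed limit or range.

## Working session

There is one attempt and no reset: what is moved stays moved. The work goes in short steps, Python scripts to look and compute and a tool call to move; the robot and the scene stay as the last step left them, time stands still between calls to the robot, and variables do not carry over. Pictures are saved under pics/ and viewed, and the job is handed in when it is done.

Besides the shell and the picture viewer there is one more tool, called after "Request:" as name(argument=value, ...) on one line, values as JSON. jog_arm: Moves the arm, as the interface text tells. Its arguments: {"type":"object","properties":{"deltas":{"type":"array","items":{"type":"number"}}},"required":["deltas"]}

```bash
mkdir -p pics; ls
python3 - <<'E'
from cell import env, eyes
import cv2, numpy as np
print(env.state())
for n in ["side","top","wrist"]:
    r=eyes.read_camera(n)
    cv2.imwrite(f"pics/{n}0.png",r["image"][:,:,::-1])
    print(n,r["fovy"],r["cx"],r["cy"],np.round(r["world_from_camera"],3).tolist(),[k for k in r])
E
```

```text
pics
{'t': 0.0, 'joints': array([ 1.20439494e+00,  4.91554031e-01,  1.55942733e+00,  2.62877469e-05,
        1.09167037e+00, -1.05620505e-01]), 'qvel': array([-6.17155166e-05,  1.19885407e-03,  1.56170516e-03, -3.57702079e-04,
       -2.04292145e-03, -8.34502969e-04]), 'tau': array([ 2.05561182e-04, -6.12655950e+01, -2.58176279e+01,  6.92420150e-02,
        4.83175053e-02, -1.10248370e-04]), 'eef_pos': array([161.12660961, 603.84792208, 404.17268554]), 'tcp_rot': array([-1.69842752,  1.56973699, -1.95922053]), 'ft_force': array([ 0.43610885, -0.03158159, -0.15275984]), 'moment': array([0.04936866, 0.00070121, 0.01383334]), 'opening': 1.0014611769758914}
side 56.87449345142373 255.45250831436212 193.77029022713685 [[-0.866, 0.318, -0.386, 271.098], [-0.5, -0.525, 0.689, 531.478], [0.017, 0.789, 0.614, 585.258], [0.0, 0.0, 0.0, 1.0]] ['image', 'fovy', 'cx', 'cy', 'world_from_camera']
top 46.86819912137388 252.35101803357642 194.3272740357756 [[0.007, 0.997, -0.078, 514.519], [-1.0, 0.006, -0.014, -72.915], [-0.013, 0.078, 0.997, 905.13], [0.0, 0.0, 0.0, 1.0]] ['image', 'fovy', 'cx', 'cy', 'world_from_camera']
wrist 65.70646984690485 250.5513798567211 191.3881262681224 [[0.258, -0.939, -0.229, 97.058], [0.966, 0.25, 0.063, 620.331], [-0.002, -0.237, 0.971, 385.301], [0.0, 0.0, 0.0, 1.0]] ['image', 'fovy', 'cx', 'cy', 'world_from_camera']
```

View pics/top0.png

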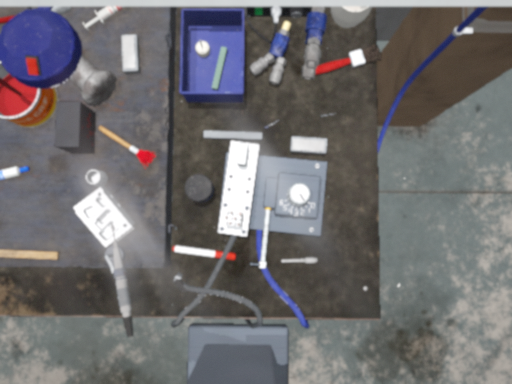

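View pics/side0.png

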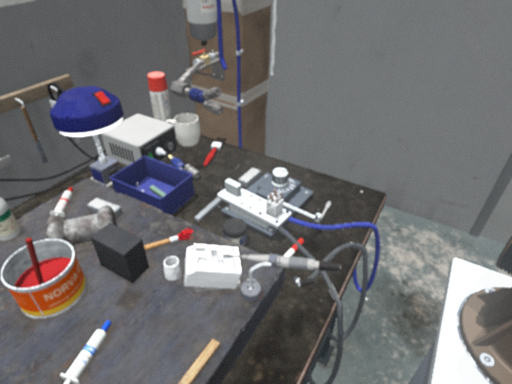

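View pics/wrist0.png

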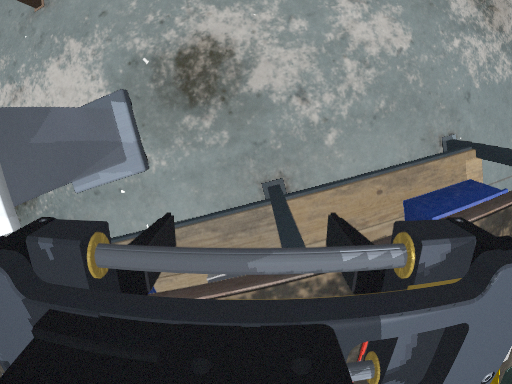

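The top view shows the plate (px ~240,187), the gauge and sleeve (~300,194), and the bystanders. I'll zoom in.

Run:
```python
import cv2
a=cv2.imread("pics/top0.png"); cv2.imwrite("pics/topz.png",cv2.resize(a[115:280,165:345],None,fx=4.4,fy=3.6*4.4/3.6*0.82 if 0 else 3.6,interpolation=cv2.INTER_CUBIC) if 0 else cv2.resize(a[125:275,170:340],None,fx=4,fy=4,interpolation=cv2.INTER_CUBIC))
a=cv2.imread("pics/side0.png"); cv2.imwrite("pics/sidez.png",cv2.resize(a[155:275,185:345],None,fx=5,fy=5,interpolation=cv2.INTER_CUBIC))
```

```text
(no output)
```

View pics/topz.png

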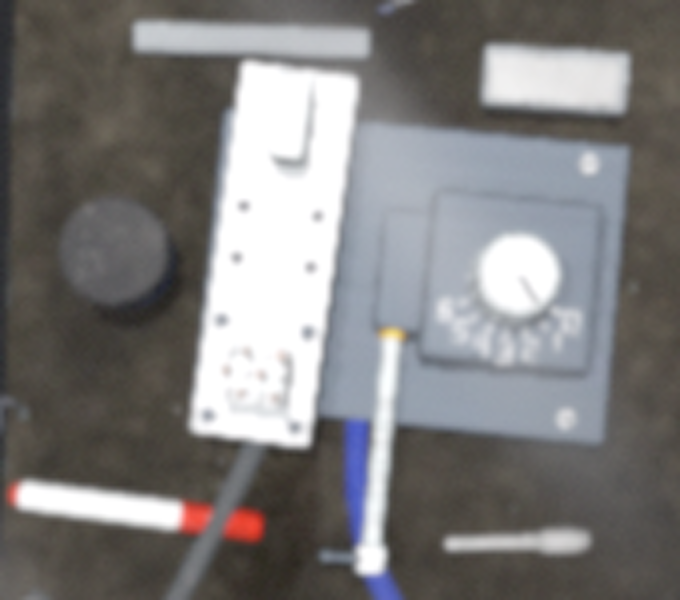

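View pics/sidez.png

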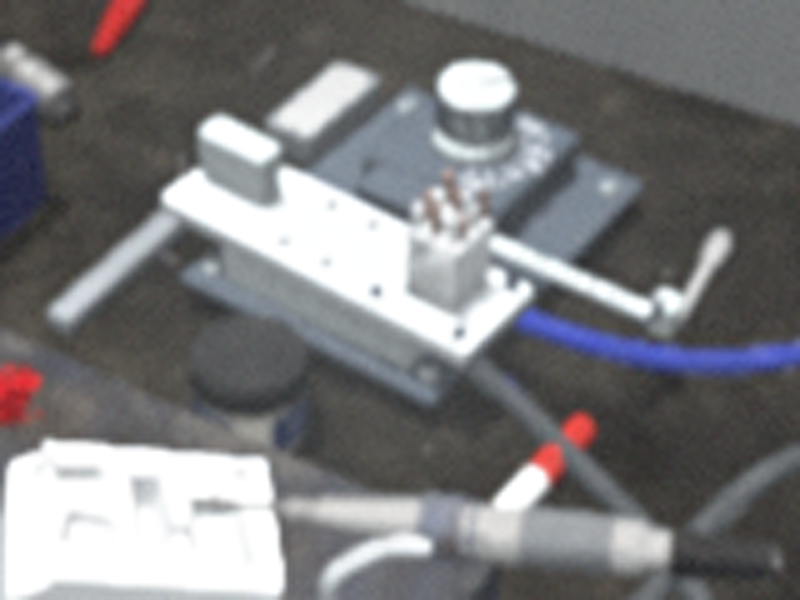

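```bash
cat > h.py <<'E'
import numpy as np
def px2w(r,u,v,z):
    f=384/2/np.tan(np.radians(r["fovy"])/2); M=np.array(r["world_from_camera"])
    d=M[:3,:3]@np.array([(u-r["cx"])/f,-(v-r["cy"])/f,-1]); o=M[:3,3]
    return o+d*(z-o[2])/d[2]
def w2px(r,p):
    f=384/2/np.tan(np.radians(r["fovy"])/2); M=np.array(r["world_from_camera"])
    c=M[:3,:3].T@(np.array(p)-M[:3,3]); return np.array([r["cx"]+f*c[0]/-c[2], r["cy"]-f*c[1]/-c[2]])
E
python3 - <<'E'
from cell import env, eyes
from h import *
r=eyes.read_camera("top")
P=dict(sl=(519,274,83),lineout=(540,303,83),hTL=(435,190,45),hTR=(602,205,45),hBR=(585,375,45),hBL=(420,360,45),sTR=(630,147,20),sBR=(604,441,20),pTL=(240,62,55),pTR=(358,73,55),pBR=(310,446,55),pBL=(190,432,55),ptr=(322,556,50.5),barfarL=(286,80,87),barnearR=(304,160,87))
W={}
for k,(x,y,z) in P.items():
    W[k]=px2w(r,170+(x+.5)/4-.5,125+(y+.5)/4-.5,z); print(k,np.round(W[k],1))
def th(a,b): d=W[a]-W[b]; return np.hypot(*d[:2]).round(1), np.arctan2(d[1],d[0]).round(4)
print(th('hTL','hBL'),th('hTR','hBR'),th('hTR','hTL'),th('sTR','sBR'),th('pTL','pBL'),th('pTR','pBR'),th('pTL','pTR'))
hc=sum(W[k] for k in('hTL','hTR','hBR','hBL'))/4; pc=sum(W[k] for k in('pTL','pTR','pBR','pBL'))/4
print('hc',hc,'pc',pc)
E
```

```text
sl [ 581.7 -149.    83. ]
lineout [ 568.3 -158.7   83. ]
hTL [ 625.7 -111.6   45. ]
hTR [ 618.8 -193.    45. ]
hBR [ 536.  -184.4   45. ]
hBL [ 542.7 -104.5   45. ]
sTR [ 651.3 -210.7   20. ]
sBR [ 503.9 -196.9   20. ]
pTL [686.6 -16.2  55. ]
pTR [681.4 -73.6  55. ]
pBR [500.9 -51.8  55. ]
pBL [507.1   5.7  55. ]
ptr [448.5 -57.8  50.5]
barfarL [671.7 -40.   87. ]
barnearR [634.  -48.7  87. ]
(np.float64(83.4), np.float64(-0.0846)) (np.float64(83.3), np.float64(-0.1034)) (np.float64(81.7), np.float64(-1.6555)) (np.float64(148.0), np.float64(-0.0931)) (np.float64(180.8), np.float64(-0.1216)) (np.float64(181.8), np.float64(-0.1204)) (np.float64(57.6), np.float64(1.4814))
hc [ 580.78678933 -148.36854569   45.        ] pc [594.01975107 -33.96994839  55.        ]
```

```bash
cat >> h.py <<'E'
from scipy.spatial.transform import Rotation as Ro
def tool(s): return Ro.from_euler('xyz',s["tcp_rot"]).as_matrix()
def need(s,xyz,yawy=None,tilt=True):
    """shift (tool axes) to bring TCP to xyz and rotvec to make tool x down with tool y at world angle yawy (mod pi)"""
    R=tool(s); sh=R.T@(np.array(xyz)-s["eef_pos"]); 
    print("shift tool",sh.round(1))
    if yawy is not None:
        for k in (0,np.pi):
            y=np.array([np.cos(yawy+k),np.sin(yawy+k),0]); x=np.array([0,0,-1.]); T=np.c_[x,y,np.cross(x,y)]
            print("rotvec",Ro.from_matrix(R.T@T).as_rotvec().round(3))
    print("tool y world ang",np.arctan2(R[1,1],R[0,1]).round(4),"tilt(x axis)",R[:,0].round(4))
E
python3 - <<'E'
from cell import env
from h import *
s=env.state(); print(s["t"],tool(s).round(3)); need(s,[581.7,-149,405],-.092)
E
```

```text
0.2 [[-0.     0.258  0.966]
 [-0.001  0.966 -0.258]
 [-1.    -0.001 -0.   ]]
shift tool [-2.000e-01 -6.190e+02  6.005e+02]
rotvec [1.402e+00 0.000e+00 1.000e-03]
rotvec [-1.74e+00 -1.00e-03  0.00e+00]
tool y world ang 1.31 tilt(x axis) [-2.e-04 -6.e-04 -1.e+00]
```

Request:
jog_arm(deltas=[0,-44,42.5,0,0,0,1,0,-44,42.5,0,0,0,1,0,-44,42.5,0,0,0,1,0,-44,42.5,0,0,0,1,0,-44,42.5,0,0,0,1,0,-44,42.5,0,0,0,1,0,-44,42.5,0,0,0,1,0,-44,42.5,0,0,0,1,0,-44,42.5,0,0,0,1,0,-44,42.5,0,0,0,1])

```text
t: 1.45
eef_pos: [463.5, 59.0, 404.3]
tcp_rot: [0.348, 1.568, 0.094]
ft_force: [0.9, -0.5, -0.3]
opening: 0.998
```

Run:
```python
from cell import env
from h import *
s=env.state(); print(s["t"],s["eef_pos"],s["joints"].round(2)); need(s,[581.7,-149,405],1.31)
```

```text
1.45 [463.51862749  59.03178783 404.29830104] [-0.01  0.27  1.93  0.    0.94 -1.33]
shift tool [  -0.4 -171.7  166.7]
rotvec [ 0.007  0.003 -0.001]
rotvec [-3.135e+00  1.000e-03  4.000e-03]
tool y world ang 1.3168 tilt(x axis) [ 2.7e-03  3.0e-04 -1.0e+00]
```

Request:
jog_arm(deltas=[0,-43,41.5,0,0,0,1,0,-43,41.5,0,0,0,1,0,-43,41.5,0,0,0,1,30,-40,40,0,0,0,1,30,0,0,0,0,0,1,0,0,0,0,0,0,1])

```text
t: 2.2
eef_pos: [582.7, -155.5, 344.2]
tcp_rot: [0.266, 1.567, 0.006]
ft_force: [-0.4, -0.3, 0.2]
opening: 1.001
```

Run:
```python
from cell import env,eyes
from h import *
import cv2
s=env.state(); print(s["t"],s["eef_pos"],s["joints"].round(2)); need(s,[581.7,-149,245],1.31)
r=eyes.read_camera("wrist"); print(np.round(r["world_from_camera"],3).tolist())
cv2.imwrite("pics/w1.png",r["image"][:,:,::-1])
```

```text
2.2 [ 582.67594773 -155.49142974  344.21605932] [-0.37  0.52  1.68  0.    0.93 -1.68]
shift tool [99.2  5.9 -3. ]
rotvec [ 0.001  0.004 -0.001]
rotvec [-3.141e+00  2.000e-03  6.000e-03]
tool y world ang 1.3109 tilt(x axis) [ 0.0041  0.     -1.    ]
[[0.257, -0.938, -0.233, 518.677], [0.966, 0.25, 0.062, -139.04], [-0.0, -0.241, 0.97, 325.022], [0.0, 0.0, 0.0, 1.0]]
```

View pics/w1.png

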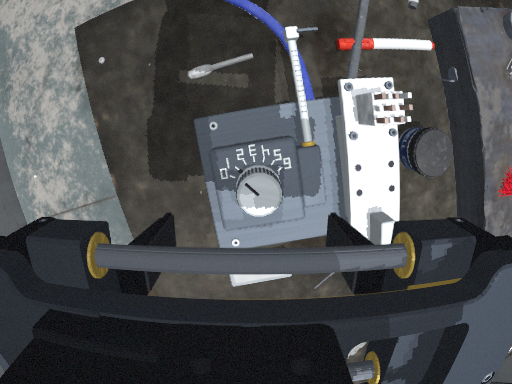

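```bash
cat >> h.py <<'E'
import cv2
def fe2w(r,u,v,z):
    f=384/2/np.tan(np.radians(r["fovy"])/2); M=np.array(r["world_from_camera"])
    K=np.array([[f,0,r["cx"]],[0,f,r["cy"]],[0,0,1.]])
    n=cv2.fisheye.undistortPoints(np.array([[[u,v]]],float),K,np.zeros(4))[0,0]
    d=M[:3,:3]@np.array([n[0],-n[1],-1]); o=M[:3,3]
    return o+d*(z-o[2])/d[2]
E
python3 - <<'E'
from cell import env,eyes
from h import *
r=eyes.read_camera("wrist")
cv2.imwrite("pics/w2.png",cv2.resize(r["image"][15:255,190:450,::-1],None,fx=3,fy=2.5*1.2/1.2 if 0 else 2.5) if 0 else cv2.resize(r["image"][15:215,190:450,::-1],None,fx=3,fy=3,interpolation=cv2.INTER_CUBIC))
for k,(u,v,z) in dict(sl=(260,192,83),hTL=(213,152,45),hTR=(297,137,45),n1=(338,80,55),n2=(391,77,55),ptr=(317,29,50.5)).items(): print(k,fe2w(r,u,v,z).round(1))
E
```

```text
sl [ 580.6 -147.3   83. ]
hTL [ 540.6 -182.    45. ]
hTR [ 547.1 -100.9   45. ]
n1 [503.  -51.2  55. ]
n2 [509.3   4.4  55. ]
ptr [450.  -56.2  50.5]
```

View pics/w2.png

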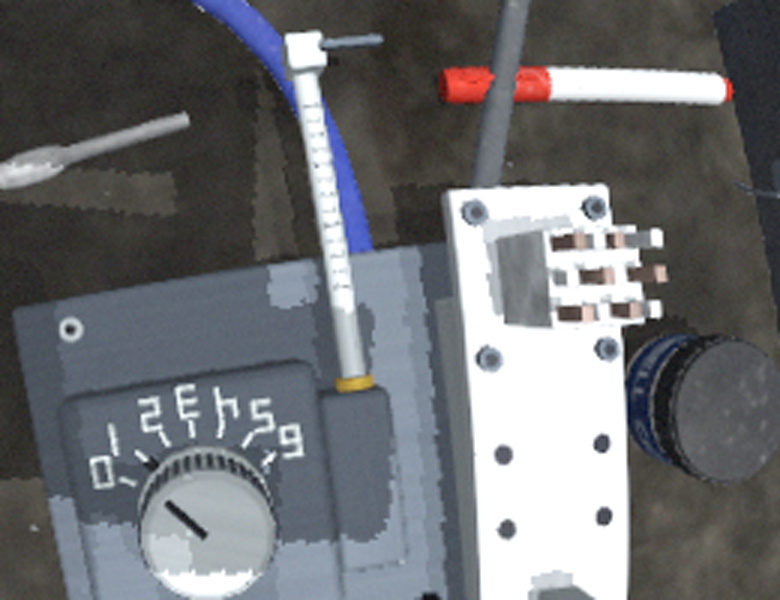

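The wrist view (line pointing to 1, sleeve at px 260,192) agrees with the top view to 2 mm. The sleeve is at about (581, -148). I'll descend in steps.

Request:
jog_arm(deltas=[20,6,-2,0,0.004,0,1,25,0,0,0,0,0,1,20,0,0,0,0,0,1,0,0,0,0,0,0,1])

```text
t: 2.8
eef_pos: [583.8, -146.0, 287.7]
tcp_rot: [-0.029, 1.557, -0.284]
ft_force: [-0.6, 0.9, -0.3]
opening: 0.999
```

Run:
```python
from cell import env,eyes
from h import *
s=env.state(); print(s["t"],s["eef_pos"]); need(s,[581,-148,245],1.31)
```

```text
2.8 [ 583.77849128 -146.04233352  287.68457301]
shift tool [42.6 -2.6 -2.8]
rotvec [0.006 0.014 0.   ]
rotvec [-3.136e+00 -1.000e-03  2.200e-02]
tool y world ang 1.3157 tilt(x axis) [ 0.0137 -0.004  -0.9999]
```

Request:
jog_arm(deltas=[20,-2,-2.5,0,0.014,0,1,22,0,0,0,0,0,1,0,0,0,0,0,0,1,0,0,0,0,0,0,1])

```text
t: 3.3
eef_pos: [581.4, -147.0, 247.4]
tcp_rot: [-0.261, 1.567, -0.515]
ft_force: [0.0, 0.2, -0.4]
opening: 0.999
```

Run:
```python
from cell import env,eyes
from h import *
s=env.state(); print(s["t"],s["eef_pos"]); need(s,[581,-148,245],1.31)
```

```text
3.3 [ 581.38011375 -147.00026292  247.43221446]
shift tool [ 2.4 -1.1 -0.1]
rotvec [0.007 0.004 0.001]
rotvec [-3.134e+00 -2.000e-03  6.000e-03]
tool y world ang 1.3171 tilt(x axis) [ 0.0034 -0.0019 -1.    ]
```

Good. Shut the fingers on the sleeve.

Request:
jog_arm(deltas=[2,-1,0,0,0.003,0,0.3,0,0,0,0,0,0,0.3,0,0,0,0,0,0,0,0,0,0,0,0,0,0,0,0,0,0,0,0,0,0,0,0,0,0,0])

```text
invalid input
```

Run:
```python
from cell import env,eyes
from h import *
s=env.state(); print(s["t"],s["eef_pos"],s["opening"]*95,s["ft_force"],s["moment"]); need(s,[581,-148,245],1.31)
```

```text
3.3 [ 581.38011375 -147.00026292  247.43221446] 94.88605028914101 [ 0.04944798  0.22631597 -0.41480543] [-0.0248407   0.03919149  0.03015213]
shift tool [ 2.4 -1.1 -0.1]
rotvec [0.007 0.004 0.001]
rotvec [-3.134e+00 -2.000e-03  6.000e-03]
tool y world ang 1.3171 tilt(x axis) [ 0.0034 -0.0019 -1.    ]
```

Request:
jog_arm(deltas=[2,-1,0,0,0.003,0,0,0,0,0,0,0,0,0,0,0,0,0,0,0,0,0,0,0,0,0,0,0,0,0,0,0,0,0,0,0,0,0,0,0,0,0])

```text
t: 4.05
eef_pos: [581.3, -148.1, 247.2]
tcp_rot: [-0.4, 1.567, -0.654]
ft_force: [0.5, 0.1, 0.3]
opening: 0.424
```

Run:
```python
from cell import env,eyes
from h import *
s=env.state(); print(s["t"],s["eef_pos"],s["opening"]*95,s["ft_force"],s["moment"]); need(s,[581,-148,245],1.31)
```

```text
4.05 [ 581.29578009 -148.14869398  247.17219963] 40.28746781923183 [0.4564187  0.1335086  0.30009988] [ 0.18889647 -0.0632297   0.01692657]
shift tool [ 2.2  0.1 -0.3]
rotvec [0.007 0.003 0.001]
rotvec [-3.135e+00 -2.000e-03  5.000e-03]
tool y world ang 1.3171 tilt(x axis) [ 0.0026 -0.002  -1.    ]
```

Request:
jog_arm(deltas=[0,0,0,0,0,0,0,0,0,0,0.1,0,0,0,0,0,0,0.12,0,0,0,0,0,0,0.12,0,0,0,0,0,0,0.12,0,0,0,0,0,0,0.12,0,0,0,0,0,0,0.12,0,0,0,0,0,0,0,0,0,0])

```text
t: 5.05
eef_pos: [581.5, -147.1, 247.2]
tcp_rot: [0.13, 1.568, -0.841]
ft_force: [0.8, -0.1, 0.3]
opening: 0.401
```

Run:
```python
from cell import env,eyes
from h import *
s=env.state(); print(s["t"],s["eef_pos"],s["opening"]*95,s["ft_force"],s["moment"]); need(s,[581.3,-148.1,247],1.317-1.05)
```

```text
5.05 [ 581.52510441 -147.05648932  247.2223609 ] 38.052023292988885 [ 0.81258804 -0.06241606  0.33581013] [-0.20315353  0.14149687  0.07592392]
shift tool [ 0.2 -0.8  0.7]
rotvec [ 0.332  0.003 -0.001]
rotvec [-2.809e+00  1.000e-03  4.000e-03]
tool y world ang 0.5993 tilt(x axis) [ 0.0019 -0.0022 -1.    ]
```

Request:
jog_arm(deltas=[0,-0.5,0.5,0.11,0,0,0,0,0,0,0.11,0,0,0,0,0,0,0.11,0,0,0,0,0,0,0,0,0,0,0,0,0,0,0,0,0])

```text
t: 5.68
eef_pos: [581.6, -147.1, 247.2]
tcp_rot: [0.631, 1.568, -0.663]
ft_force: [0.7, 0.2, 0.3]
opening: 0.399
```

Run:
```python
from cell import env,eyes
from h import *
s=env.state(); print(s["t"],s["eef_pos"],s["opening"]*95,s["ft_force"],s["moment"]); need(s,[581.3,-148.1,247],1.317-1.05)
for n in("top","side"):
  r=eyes.read_camera(n); cv2.imwrite(f"pics/{n}2.png",cv2.resize(r["image"][125:275,170:340,::-1],None,fx=4,fy=4,interpolation=cv2.INTER_CUBIC))
r=eyes.read_camera("wrist");cv2.imwrite("pics/w3.png",r["image"][:,:,::-1])
```

```text
5.675 [ 581.59060766 -147.13429411  247.23463614] 37.91010628409498 [0.7417526  0.1936821  0.30189307] [-0.18299072  0.16467435  0.0236581 ]
shift tool [ 0.2 -0.5  0.8]
rotvec [ 0.01   0.002 -0.001]
rotvec [-3.132e+00  2.000e-03  3.000e-03]
tool y world ang 0.277 tilt(x axis) [ 0.0018 -0.0014 -1.    ]
```

View pics/w3.png

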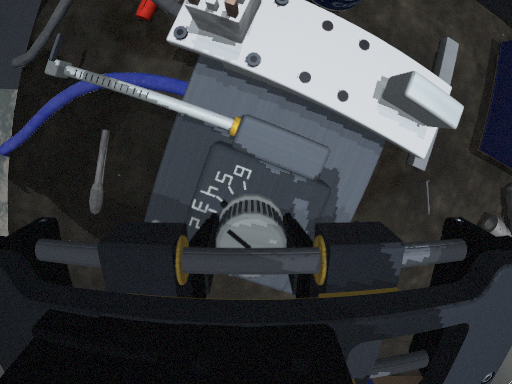

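View pics/top2.png

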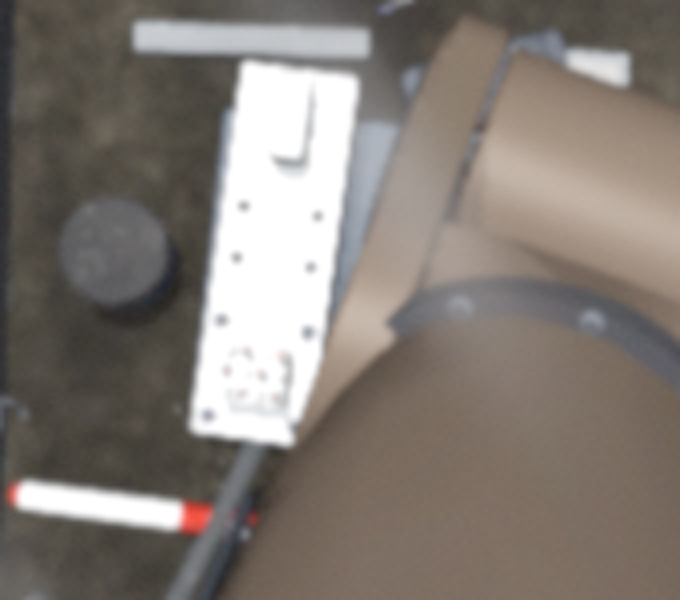

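Run:
```python
from cell import env,eyes
from h import *
r=eyes.read_camera("wrist")
a=fe2w(r,252,249,83);b=fe2w(r,231,232,83);print(a,b)
d=b-a; print("num",3-(np.arctan2(-d[1],-d[0])+.092)/.35)
p=fe2w(r,58,36,50.5); print("ptr",p)
o=np.array([591.5,-33.5]); ex=np.array([np.cos(-.092),np.sin(-.092)]); print("overhang mark",-((p[:2]-o)@ex)-55, "bolt4 dir")
cv2.imwrite("pics/w3z.png",cv2.resize(r["image"][20:270,30:300,::-1],None,fx=2.4,fy=2.4,interpolation=cv2.INTER_CUBIC))
```

```text
[ 582.92849035 -148.77896344   83.        ] [ 569.64060396 -142.31501522   83.        ]
num 4.0307210528982065
ptr [417.02266403 -55.45586984  50.5       ]
overhang mark 116.72237677533948 bolt4 dir
```

View pics/w3z.png

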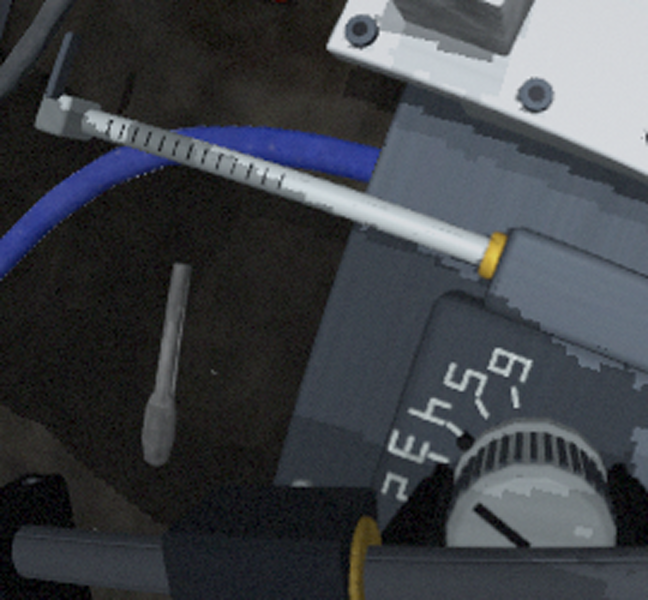

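Request:
jog_arm(deltas=[0,0,0,0,0,0,0.7,0,0,0,0,0,0,1,0,0,0,0,0,0,1,-25,0,0,0,0,0,1,-30,0,0,0,0,0,1,-25,0,0,-0.15,0,0,1,0,0,0,-0.17,0,0,1,0,0,0,-0.17,0,0,1,0,0,0,-0.17,0,0,1,0,0,0,-0.17,0,0,1])

```text
t: 7.12
eef_pos: [581.1, -147.0, 329.9]
tcp_rot: [-0.107, 1.569, -0.546]
ft_force: [-0.2, 0.3, 0.6]
opening: 0.999
```

Run:
```python
from cell import env,eyes
from h import *
s=env.state(); print(s["t"],s["eef_pos"],s["opening"]*95,s["ft_force"],s["moment"]); need(s,[655.6,-41.1,325],1.456)
```

```text
7.125 [ 581.13427394 -147.01035954  329.87189385] 94.93607216794571 [-0.22200608  0.26838596  0.61221557] [0.04423864 0.01571969 0.02353708]
shift tool [  4.9 127.5  22.3]
rotvec [-0.325  0.002  0.001]
rotvec [ 2.817e+00  1.000e-03 -3.000e-03]
tool y world ang 1.1314 tilt(x axis) [ 0.0017 -0.0011 -1.    ]
```

Run:
```python
from cell import env,eyes
from h import *
r=eyes.read_camera("wrist"); cv2.imwrite("pics/w4.png",r["image"][:,:,::-1])
```

```text
(no output)
```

View pics/w4.png

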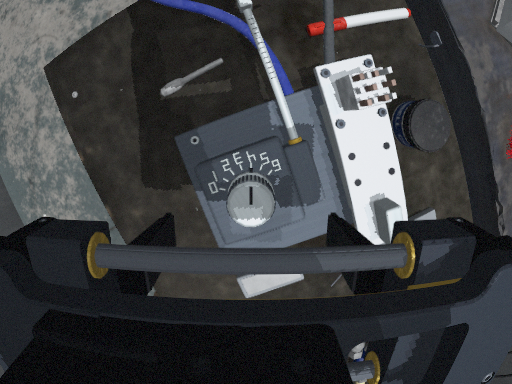

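Run:
```python
import cv2
a=cv2.imread("pics/w4.png"); cv2.imwrite("pics/w4z.png",cv2.resize(a[130:255,190:420],None,fx=3.4,fy=3.4,interpolation=cv2.INTER_CUBIC))
```

```text
(no output)
```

View pics/w4z.png

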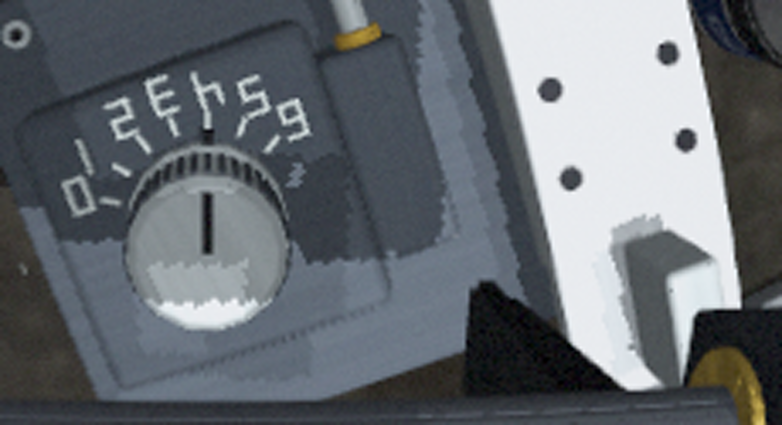

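Rib and line sit on 4. Next: locate the bar's front edge.

Run:
```python
from cell import env,eyes
from h import *
r=eyes.read_camera("wrist")
a=fe2w(r,386.5,209.4,87);b=fe2w(r,401.2,205.9,87);print(a,b,np.hypot(*(a-b)[:2]))
t=-.115; m=(a+b)/2+20*np.array([np.cos(t),np.sin(t),0]); print("bar mid",m)
# plate edges: dx along left/right edges
for k,(u,v) in dict(n1=(316,66),n2=(374,55)).items(): print(k,fe2w(r,u,v,55))
e1=fe2w(r,190+497/3.4,130+30/3.4,55);e2=fe2w(r,190+563/3.4,130+345/3.4,55);d=e2-e1;print("right edge yaw",e1,e2,np.arctan2(d[1],d[0]))
s=env.state();need(s,[m[0],m[1],325],1.456)
```

```text
[633.43393868 -45.10468752  87.        ] [636.79976494 -30.89757235  87.        ] 14.600373550673513
bar mid [654.98474749 -40.2960637   87.        ]
n1 [500.51789971 -48.84785627  55.        ]
n2 [509.53433458   7.4113712   55.        ]
right edge yaw [566.28271743 -58.17713929  55.        ] [656.56590371 -71.30235744  55.        ] -0.14436693358945704
shift tool [  4.9 128.1  21. ]
rotvec [-0.328  0.002  0.001]
rotvec [ 2.813e+00  1.000e-03 -3.000e-03]
tool y world ang 1.1277 tilt(x axis) [ 0.0017 -0.0011 -1.    ]
```

Request:
jog_arm(deltas=[0,43,7,-0.11,0,0,1,0,43,4,-0.11,0,0,1,0,43,-2,-0.11,0,0,1,0,0,0,0,0,0,1,0,0,0,0,0,0,1])

```text
t: 7.85
eef_pos: [633.0, -27.2, 329.6]
tcp_rot: [-0.473, 1.569, -0.6]
ft_force: [0.3, -0.9, 0.8]
opening: 1.002
```

Run:
```python
from cell import env,eyes
from h import *
s=env.state(); print(s["t"],s["eef_pos"]); need(s,[655.2,-40.7,248],1.456)
r=eyes.read_camera("wrist"); cv2.imwrite("pics/w5.png",r["image"][:,:,::-1])
```

```text
7.85 [632.98871375 -27.23574466 329.55101609]
shift tool [ 81.6 -10.5  23.6]
rotvec [-0.012  0.002  0.001]
rotvec [ 3.13e+00  1.00e-03 -3.00e-03]
tool y world ang 1.4441 tilt(x axis) [ 0.0016 -0.0011 -1.    ]
```

View pics/w5.png

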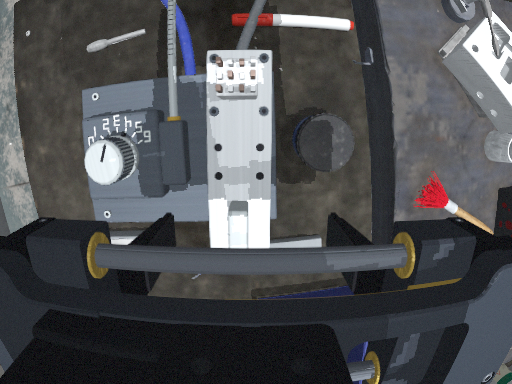

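Run:
```python
import cv2
a=cv2.imread("pics/w5.png"); cv2.imwrite("pics/w5z.png",cv2.resize(a[40:255,190:290],None,fx=2.8,fy=2.8,interpolation=cv2.INTER_CUBIC))
cv2.imwrite("pics/w5y.png",cv2.resize(a[175:255,150:300],None,fx=5,fy=5,interpolation=cv2.INTER_CUBIC))
```

```text
(no output)
```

View pics/w5z.png

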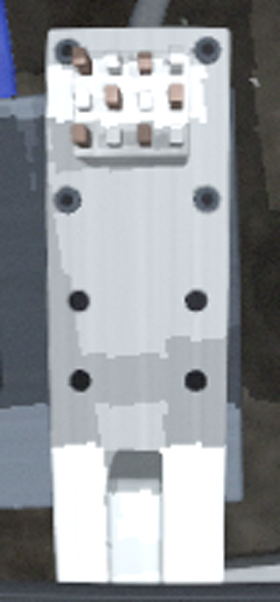

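View pics/w5y.png

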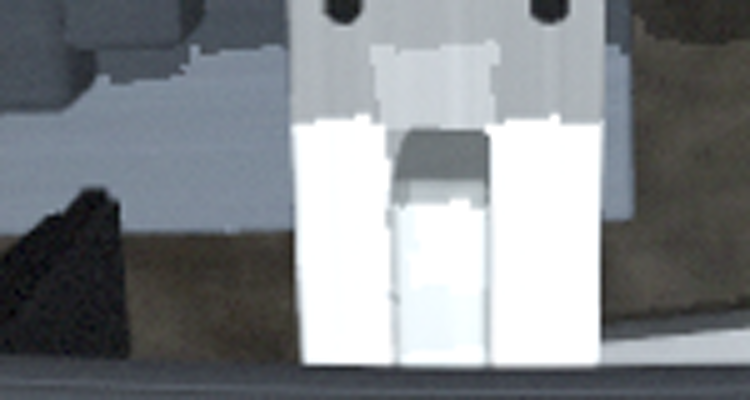

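Run:
```python
from cell import env,eyes
from h import *
r=eyes.read_camera("wrist")
P={k:fe2w(r,*v) for k,v in dict(n1=(207.1,50,55),n2=(271.4,50,55),t1=(210.4,247,55),t2=(269.3,247,55),b1=(229.2,211,87),b2=(248,211,87)).items()}
for k in P: print(k,P[k].round(1))
def an(a,b): d=P[a]-P[b]; return np.arctan2(d[1],d[0])
print(an('t1','n1'),an('t2','n2'),an('n2','n1')-np.pi/2,an('b2','b1')-np.pi/2)
print("bar mid",(P['b1']+P['b2'])/2+20*np.array([np.cos(.1),-np.sin(.1),0]))
```

```text
n1 [501.  -49.2  55. ]
n2 [508.7   5.2  55. ]
t1 [678.4 -72.6  55. ]
t2 [685.2 -17.4  55. ]
b1 [635.4 -45.8  87. ]
b2 [637.2 -31.1  87. ]
-0.1312571736064299 -0.12786900719904154 -0.13994298958386509 -0.12472021512358622
bar mid [656.21756552 -40.42684821  87.        ]
```

Request:
jog_arm(deltas=[0,-10,24,0,0.002,0,1,25,0,0,0,0,0,1,25,0,0,0,0,0,1,0,0,0,0,0,0,1])

```text
t: 8.45
eef_pos: [655.6, -45.7, 279.4]
tcp_rot: [-0.828, 1.569, -0.965]
ft_force: [-0.1, 0.7, -0.2]
opening: 0.999
```

Run:
```python
from cell import env,eyes
from h import *
s=env.state(); print(s["t"],s["eef_pos"]); need(s,[656,-40.5,249],1.446)
```

```text
8.45 [655.57087235 -45.69957331 279.35665449]
shift tool [30.4  5.2 -0.3]
rotvec [-0.013  0.001  0.001]
rotvec [ 3.129e+00  2.000e-03 -2.000e-03]
tool y world ang 1.433 tilt(x axis) [ 9.0e-04 -1.2e-03 -1.0e+00]
```

Request:
jog_arm(deltas=[14,5,0,-0.013,0,0,1,14,0,0,0,0,0,1,2,0,0,0,0,0,1,0,0,0,0,0,0,1])

```text
t: 8.95
eef_pos: [656.5, -41.3, 249.4]
tcp_rot: [-0.346, 1.567, -0.472]
ft_force: [-0.5, -0.1, -0.3]
opening: 0.998
```

Run:
```python
from cell import env,eyes
from h import *
s=env.state(); print(s["t"],s["eef_pos"],s["ft_force"]); need(s,[656,-40.5,249],1.446)
```

```text
8.95 [656.53788605 -41.31608727 249.41818215] [-0.50615224 -0.14381671 -0.27469634]
shift tool [ 0.4  0.7 -0.6]
rotvec [-0.001  0.003  0.001]
rotvec [ 3.14e+00  2.00e-03 -5.00e-03]
tool y world ang 1.4448 tilt(x axis) [ 0.0032 -0.0016 -1.    ]
```

Request:
jog_arm(deltas=[0,0.7,0,0,0.003,0.001,0,0,0,0,0,0,0,0,0,0,0,0,0,0,0,0,0,0,0,0,0,0,0,0,0,0,0,0,0,0,0,0,0,0,0,0,0,0,0,0,0,0,0,0,0,0,0,0,0,0])

```text
t: 9.95
eef_pos: [656.8, -40.5, 250.6]
tcp_rot: [-0.107, 1.569, -0.233]
ft_force: [-0.2, 0.4, 0.6]
opening: 0.215
```

Run:
```python
from cell import env,eyes
from h import *
s=env.state(); print(s["t"],s["eef_pos"],s["opening"]*95,s["ft_force"],s["moment"]); need(s,[656,-40.5,249],1.446)
r=eyes.read_camera("wrist"); cv2.imwrite("pics/w6.png",r["image"][:,:,::-1])
```

```text
9.95 [656.78640672 -40.52871108 250.60209867] 20.438710125014108 [-0.21434766  0.43038244  0.58366272] [0.03740874 0.00140659 0.04628265]
shift tool [ 1.6 -0.1 -0.8]
rotvec [-0.001  0.002  0.   ]
rotvec [ 3.14e+00  0.00e+00 -3.00e-03]
tool y world ang 1.4448 tilt(x axis) [ 1.8e-03 -4.0e-04 -1.0e+00]
```

View pics/w6.png

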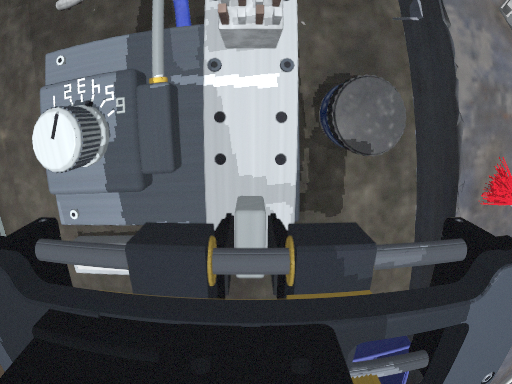

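Request:
jog_arm(deltas=[0,0,0,0,0,0,0,0,0,0,0,0,0,0,0,0,0,0,0,0,0,0,0,0,0,0,0,0])

```text
t: 10.5
eef_pos: [656.8, -40.5, 250.6]
tcp_rot: [-0.146, 1.569, -0.271]
ft_force: [0.6, 0.4, 0.2]
opening: 0.164
```

Run:
```python
from cell import env,eyes
from h import *
s=env.state(); print(s["t"],s["eef_pos"],s["opening"]*95,s["ft_force"],s["moment"]); need(s,[656,-40.5,249],1.446)
```

```text
10.5 [656.79837534 -40.52821455 250.59792627] 15.554387591054407 [0.59907599 0.38015232 0.16928706] [0.02318914 0.02620135 0.08011563]
shift tool [ 1.6 -0.1 -0.8]
rotvec [-0.001  0.002  0.   ]
rotvec [ 3.141e+00  0.000e+00 -3.000e-03]
tool y world ang 1.445 tilt(x axis) [ 1.8e-03 -5.0e-04 -1.0e+00]
```

Request:
jog_arm(deltas=[0.5,0,0,0,0,0,0,0.5,-0.2,-5,-0.003,0,0,0,0.5,-0.2,-5,-0.003,0,0,0,0.5,-0.2,-5,-0.003,0,0,0,0.5,0,0,0,0,0,0])

```text
t: 11.12
eef_pos: [641.9, -39.3, 250.6]
tcp_rot: [-0.039, 1.562, -0.155]
ft_force: [-0.6, 0.4, 8.2]
opening: 0.169
```

Run:
```python
from cell import env,eyes
from h import *
s=env.state(); print(s["t"],s["eef_pos"],s["opening"]*95,s["ft_force"],s["moment"]); need(s,[656.8,-40.5,250.6],1.446)
```

```text
11.125 [641.94874808 -39.33862104 250.58958546] 16.045313016270462 [-0.61961656  0.39004706  8.17365103] [ 0.07383557  0.45417761 -0.04396319]
shift tool [ 0.1  0.6 14.9]
rotvec [0.008 0.009 0.   ]
rotvec [-3.133 -0.     0.014]
tool y world ang 1.4543 tilt(x axis) [ 0.0088 -0.0014 -1.    ]
```

Request:
jog_arm(deltas=[0.3,-0.2,-5,-0.003,0.005,0,0,0.3,-0.2,-5,-0.003,0.003,0,0,0.3,-0.2,-5,-0.003,0.002,0,0,0.3,-0.2,-5,-0.003,0.002,0,0,0.3,-0.1,-5,-0.003,0.002,0,0,0.3,-0.1,-5,-0.003,0.002,0,0,0.3,-0.1,-5,-0.003,0.002,0,0,0.3,-0.1,-5,-0.003,0.002,0,0,0.3,0,0,0,0,0,0])

```text
t: 12.25
eef_pos: [600.6, -36.4, 250.5]
tcp_rot: [-0.514, 1.569, -0.605]
ft_force: [-0.0, -0.8, 8.3]
opening: 0.168
```

Run:
```python
from cell import env,eyes
from h import *
s=env.state(); print(s["t"],s["eef_pos"],s["opening"]*95,s["ft_force"],s["moment"]); need(s,[656.8,-40.5,250.6],1.446)
r=eyes.read_camera("wrist"); cv2.imwrite("pics/w7.png",r["image"][:,:,::-1])
r=eyes.read_camera("top"); cv2.imwrite("pics/top7.png",cv2.resize(r["image"][125:275,170:340,::-1],None,fx=4,fy=4,interpolation=cv2.INTER_CUBIC))
r=eyes.read_camera("side"); cv2.imwrite("pics/side7.png",cv2.resize(r["image"][155:275,185:345,::-1],None,fx=5,fy=5,interpolation=cv2.INTER_CUBIC))
```

```text
12.25 [600.59412492 -36.42567628 250.54806915] 15.952938368220423 [-0.04129816 -0.76861806  8.34370952] [ 0.07539209 -0.48623198 -0.0370746 ]
shift tool [ 0.   1.1 56.3]
rotvec [0.034 0.001 0.001]
rotvec [-3.108e+00 -1.000e-03  2.000e-03]
tool y world ang 1.4797 tilt(x axis) [ 0.0014 -0.001  -1.    ]
```

View pics/w7.png

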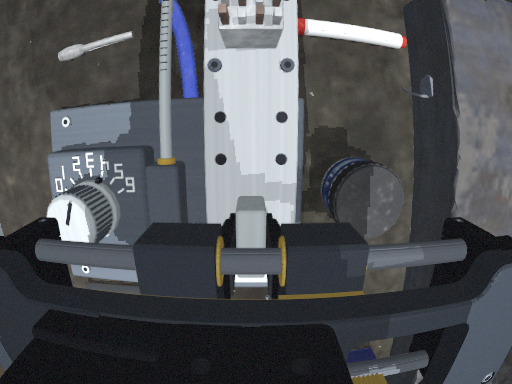

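View pics/top7.png

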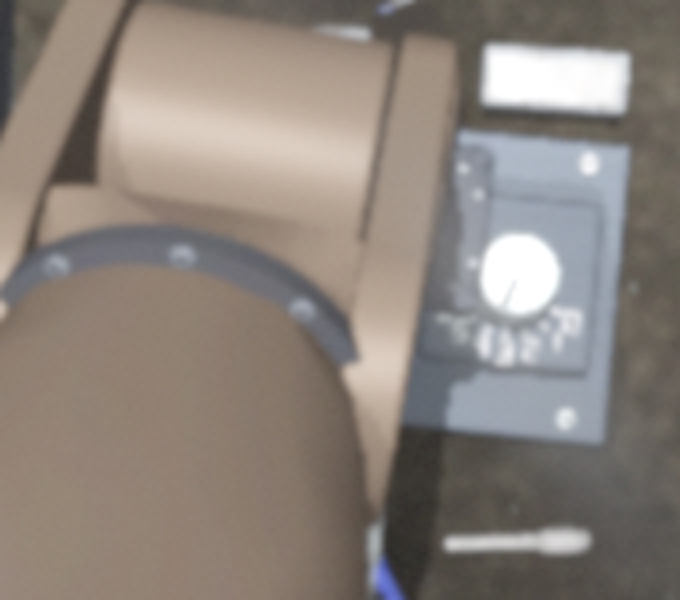

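View pics/side7.png

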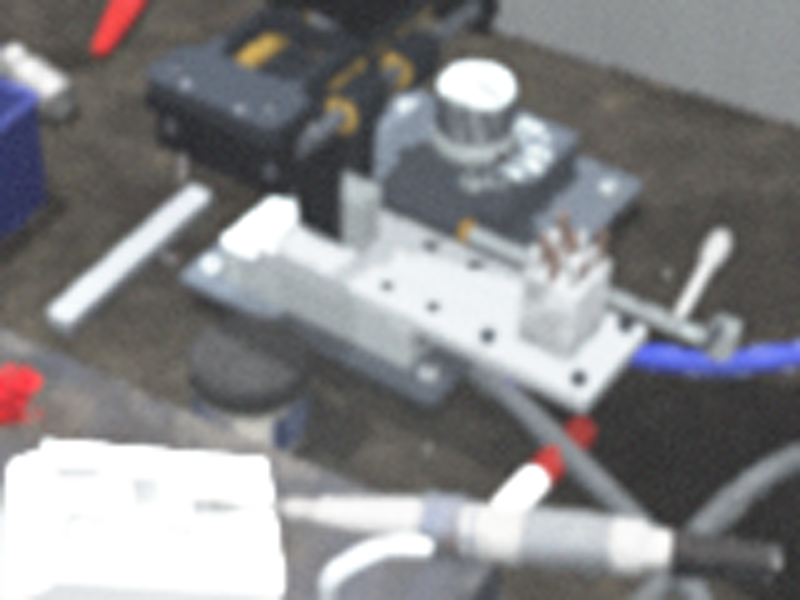

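```bash
cat > m.py <<'E'
from cell import env,eyes
from h import *
import sys
r=eyes.read_camera("side"); x0,y0=290,205
cv2.imwrite(f"pics/{sys.argv[1]}.png",cv2.resize(r["image"][y0:y0+48,x0:x0+60,::-1],None,fx=12,fy=12,interpolation=cv2.INTER_CUBIC))
E
python3 m.py sz7
```

```text
(no output)
```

View pics/sz7.png

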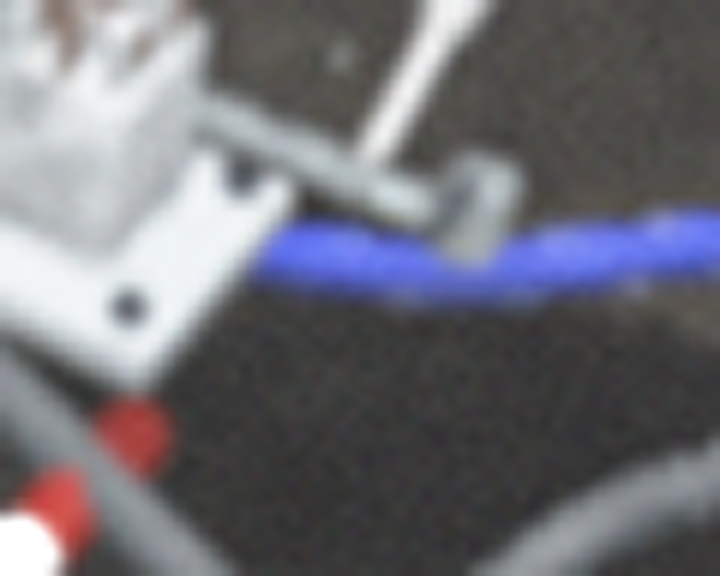

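```bash
cat > ov.py <<'E'
from cell import env,eyes
from h import *
import sys
# predicted: stand frame
yaw=-.092; o=np.array([591.4,-33.6]); 
def st(x,y,z): c,s=np.cos(yaw),np.sin(yaw); return [o[0]+c*x-s*y,o[1]+s*x+c*y,z]
r=eyes.read_camera("side"); x0,y0=290,205
for n,p in dict(ptr_out=st(-171.5,-36,50.5),ptr_in=st(-168.5,-36,50.5),ptrbase=st(-170,-46,50.5)).items():
    print(n,((w2px(r,p)-[x0,y0]+.5)*12).round(0),np.round(p,1))
for n,q in dict(nl=(140,375,55),nr=(298,180,55),tip=(468,262,50.5)).items():
    w=px2w(r,x0+q[0]/12-.5,y0+q[1]/12-.5,q[2]); d=w[:2]-o; c,s=np.cos(yaw),np.sin(yaw)
    print(n,w.round(1),"stand",(c*d[0]+s*d[1]).round(1),(-s*d[0]+c*d[1]).round(1))
E
python3 ov.py
```

```text
ptr_out [438. 241.] [417.3 -53.7  50.5]
ptr_in [424. 234.] [420.3 -54.   50.5]
ptrbase [455. 208.] [417.9 -63.8  50.5]
nl [448.9  11.5  55. ] stand -146.0 31.8
nr [444.7 -51.   55. ] stand -144.4 -30.8
tip [410.6 -51.1  50.5] stand -178.5 -34.1
```

Request:
jog_arm(deltas=[0.3,0,-5,0,0.001,0,0,0.3,0,-5,0,0.001,0,0,0.3,0,-5,0,0.001,0,0,0.3,0,-5,0,0.001,0,0,0.3,0,-2,0,0,0,0,0.3,0,0,0,0,0,0])

```text
t: 13.25
eef_pos: [577.9, -34.5, 250.6]
tcp_rot: [-0.227, 1.565, -0.318]
ft_force: [4.9, 0.3, 7.4]
opening: 0.17
```

```bash
python3 - <<'E'
from cell import env,eyes
from h import *
s=env.state(); print(s["t"],s["eef_pos"],s["opening"]*95,s["ft_force"],s["moment"]); need(s,[656.8,-40.5,250.6],1.4788)
e=np.array([np.cos(.092),-np.sin(.092)]);d=s["eef_pos"][:2]-[656.8,-40.5];print("travel",-d@e)
E
python3 m.py sz8
```

```text
13.25 [577.93142789 -34.51717866 250.5953893 ] 16.136962091602097 [4.87295159 0.30697338 7.4029002 ] [ 0.15540953 -0.68411433 -0.05549312]
shift tool [ 0.4  1.2 79.1]
rotvec [0.001 0.005 0.001]
rotvec [-3.14e+00 -2.00e-03  8.00e-03]
tool y world ang 1.4799 tilt(x axis) [ 0.0052 -0.0017 -1.    ]
travel 79.08467910435125
```

View pics/sz8.png

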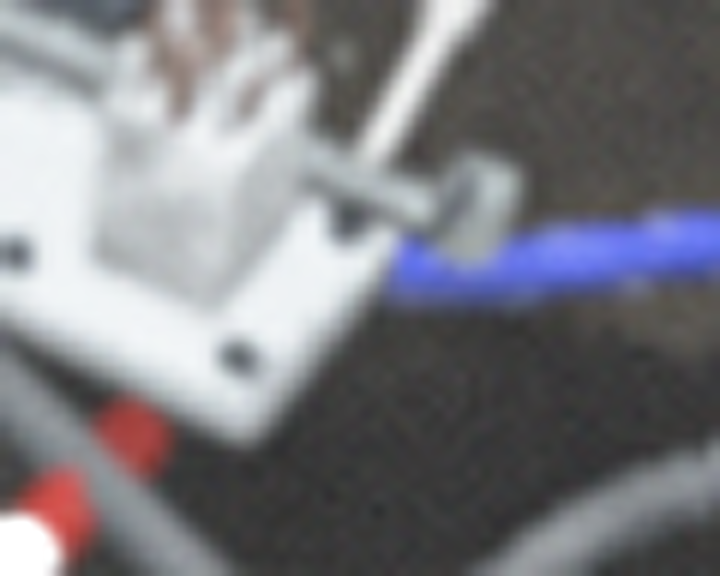

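Run:
```python
from cell import env,eyes
from h import *
yaw=-.092; o=np.array([591.4,-33.6]); c,s=np.cos(yaw),np.sin(yaw)
r=eyes.read_camera("side"); x0,y0=290,205
def st(x,y,z): return [o[0]+c*x-s*y,o[1]+s*x+c*y,z]
def rep(n,u,v,z):
    w=px2w(r,u,v,z);d=w[:2]-o;print(n,w.round(1),"stand",(c*d[0]+s*d[1]).round(1),(-s*d[0]+c*d[1]).round(1))
for n,q in dict(nl=(245,440,55),nr=(398,235,55),tip=(462,262,50.5),tip2=(440,240,50.5)).items(): rep(n,x0+q[0]/12-.5,y0+q[1]/12-.5,q[2])
a=cv2.imread("pics/side0.png"); cv2.imwrite("pics/s0z.png",cv2.resize(a[205:253,280:340],None,fx=12,fy=12,interpolation=cv2.INTER_CUBIC))
rep("sleeve top c",185+477/5,155+85/5,83)
for n,p in dict(sole_fl=st(-75,35,20),sole_fr=st(-75,-170,20),sl=st(0,-115,83)).items(): print(n,w2px(r,p),((w2px(r,p)-[185,155])*5).round())
```

```text
nl [426.6  16.7  55. ] stand -168.7 35.0
nr [423.1 -46.4  55. ] stand -166.4 -28.3
tip [411.5 -50.6  50.5] stand -177.6 -33.4
tip2 [417.2 -54.1  50.5] stand -171.6 -36.4
sleeve top c [ 577.7 -142.2   83. ] stand -3.6 -109.4
sole_fl [271.5805093  234.52736044] [433. 398.]
sole_fr [314.05888058 190.43228772] [645. 177.]
sl [280.35413886 170.50767844] [477.  78.]
```

View pics/s0z.png

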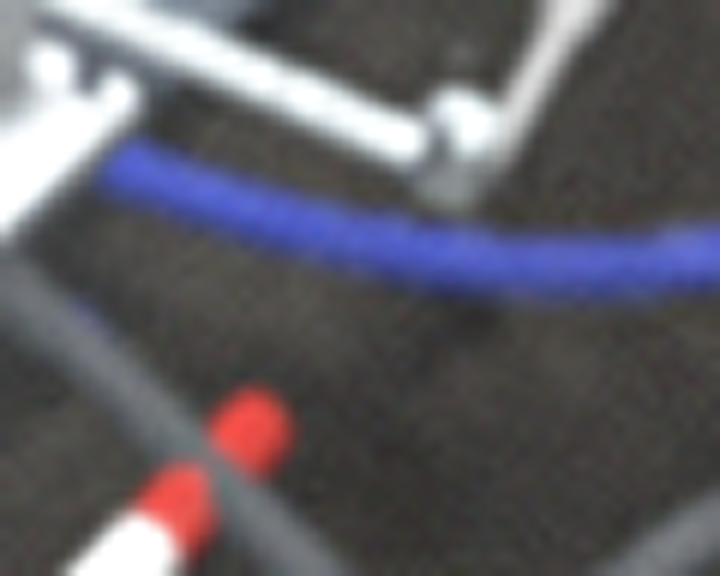

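Run:
```python
from cell import env,eyes
from h import *
yaw=-.092; o=np.array([591.4,-33.6]); c,s=np.cos(yaw),np.sin(yaw)
r=eyes.read_camera("side")
def st(x,y,z): return [o[0]+c*x-s*y,o[1]+s*x+c*y,z]
for n,p in dict(tip=st(-140,-36,50.5),base=st(-140,-58,50.5)).items(): print(n,((w2px(r,p)-[280,205]+.5)*12).round())
ims=[r["image"]]+[eyes.read_camera("side")["image"] for _ in range(9)]
a=np.mean(ims,0); a=np.clip(a*1.6,0,255).astype(np.uint8)
cv2.imwrite("pics/sz9.png",cv2.resize(a[213:235,312:340,::-1],None,fx=26,fy=26,interpolation=cv2.INTER_CUBIC))
for n,p in dict(tip=st(-170,-36,50.5),base=st(-170,-58,50.5),nr=st(-166.5,-28,55)).items(): print(n,((w2px(r,p)-[312,213]+.5)*26).round())
rw=eyes.read_camera("wrist"); cv2.imwrite("pics/w9.png",rw["image"][:,:,::-1])
print(env.state()["t"])
```

```text
tip [407. 173.]
base [461. 112.]
tip [362. 307.]
base [475. 168.]
nr [290. 303.]
13.9
```

View pics/sz9.png

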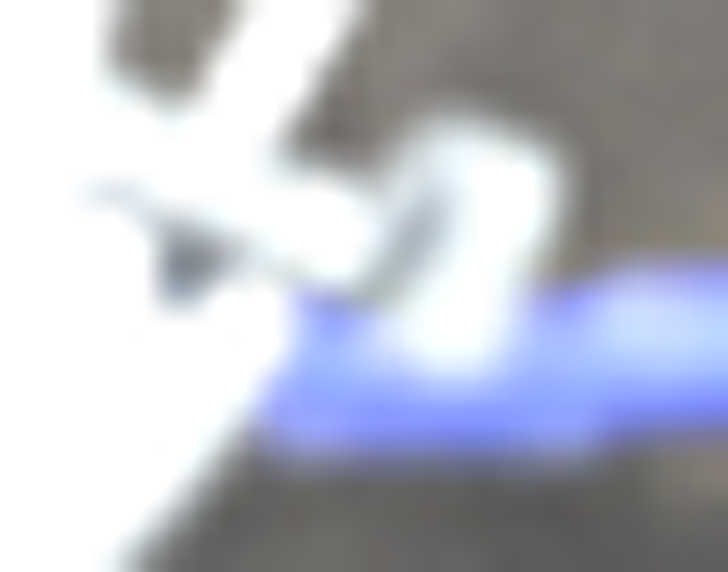

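View pics/w9.png

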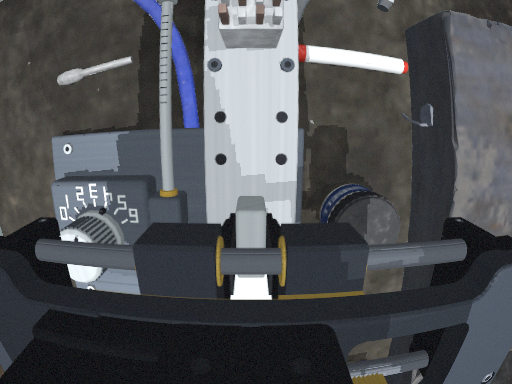

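Request:
jog_arm(deltas=[0.3,0,-2.5,0,0.003,0,0,0.4,0,-1,0,0.001,0,0,0.4,0,0,0,0,0,0,0.4,0,0,0,0,0,0])

```text
t: 14.4
eef_pos: [574.2, -34.2, 250.6]
tcp_rot: [-0.226, 1.565, -0.317]
ft_force: [4.0, -0.2, 9.0]
opening: 0.164
```

Run:
```python
from cell import env,eyes
from h import *
s=env.state(); print(s["t"],s["eef_pos"],s["opening"]*95,s["ft_force"],s["moment"]); need(s,[656.8,-40.5,250.6],1.4788)
e=np.array([np.cos(.092),-np.sin(.092)]);d=s["eef_pos"][:2]-[656.8,-40.5];print("travel",-d@e)
a=np.mean([eyes.read_camera("side")["image"] for _ in range(8)],0)
a=np.clip(a,0,255).astype(np.uint8)
cv2.imwrite("pics/sz10.png",cv2.resize(a[205:253,290:350,::-1],None,fx=12,fy=12,interpolation=cv2.INTER_CUBIC))
```

```text
14.4 [574.18631536 -34.23379936 250.57787801] 15.57197197050334 [ 3.99859367 -0.16117794  9.00577885] [ 0.17884404 -0.62790761 -0.0636027 ]
shift tool [ 0.5  1.3 82.8]
rotvec [0.001 0.006 0.001]
rotvec [-3.14e+00 -2.00e-03  9.00e-03]
tool y world ang 1.4799 tilt(x axis) [ 0.0056 -0.0018 -1.    ]
travel 82.83998762317954
```

View pics/sz10.png

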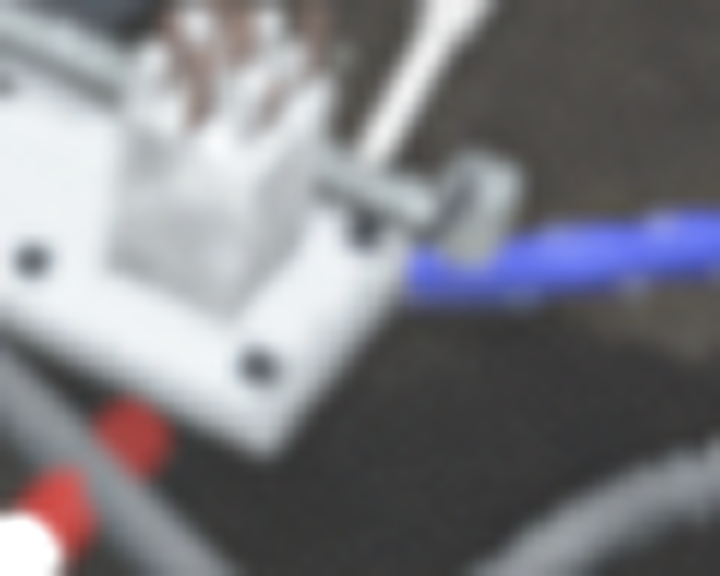

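Run:
```python
from cell import env,eyes
from h import *
yaw=-.092; o=np.array([591.4,-33.6]); c,s=np.cos(yaw),np.sin(yaw)
r=eyes.read_camera("side")
for n,q in dict(nl=(265,460,55),nr=(415,245,55),s1=(463,195,50.5),s2=(450,210,50.5),s3=(437,226,50.5)).items():
    w=px2w(r,290+q[0]/12-.5,205+q[1]/12-.5,q[2]);d=w[:2]-o;print(n,w.round(1),"stand",(c*d[0]+s*d[1]).round(1),(-s*d[0]+c*d[1]).round(1))
w=r["image"]
a=np.mean([eyes.read_camera("side")["image"] for _ in range(6)],0)
a=np.clip((a-40)*1.25,0,255).astype(np.uint8)
cv2.imwrite("pics/sz11.png",cv2.resize(a[213:235,312:340,::-1],None,fx=26,fy=26,interpolation=cv2.INTER_CUBIC))
```

```text
nl [421.7  19.4  55. ] stand -173.8 37.2
nr [419.4 -45.5  55. ] stand -170.2 -27.7
s1 [418.  -68.1  50.5] stand -169.5 -50.2
s2 [418.5 -62.8  50.5] stand -169.4 -45.0
s3 [419.  -57.4  50.5] stand -169.4 -39.6
```

View pics/sz11.png

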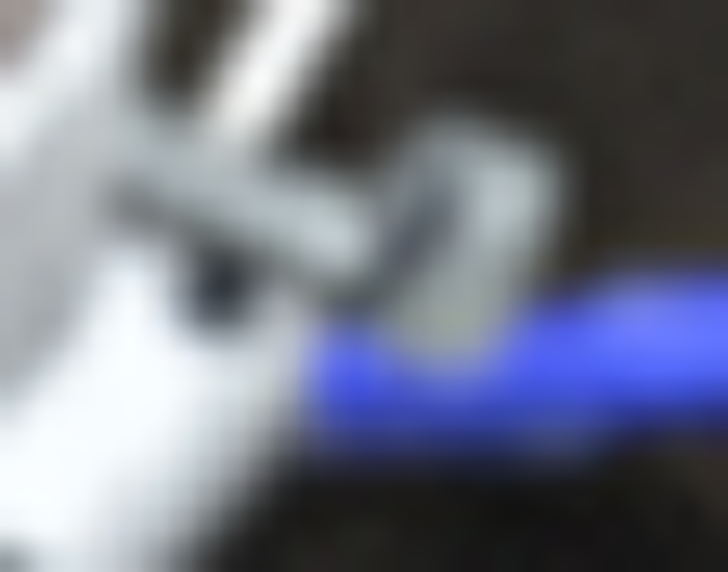

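Run:
```python
from cell import env,eyes
from h import *
r=eyes.read_camera("side"); cv2.imwrite("pics/side12.png",cv2.resize(r["image"][155:275,185:345,::-1],None,fx=5,fy=5,interpolation=cv2.INTER_CUBIC))
s=env.state();print(s["t"],s["eef_pos"],s["ft_force"],s["moment"],s["opening"])
```

```text
15.2 [574.19937863 -34.20911236 250.59161606] [4.50329945 1.00963841 8.73686418] [ 0.16867941 -0.65547399 -0.05756071] 0.16511021265059658
```

View pics/side12.png

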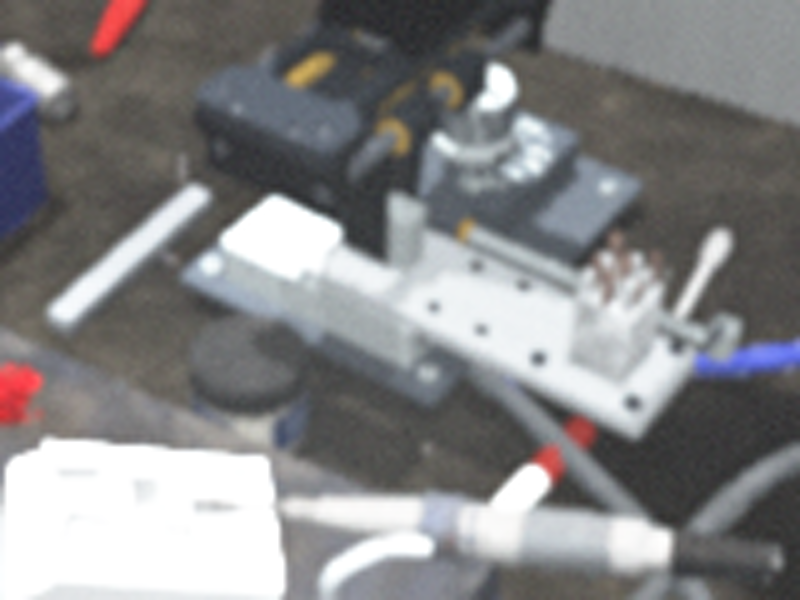

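Run:
```python
from cell import env
print(env.job_done())
```

```text
the job is handed in; nothing more can be done
None
```

I turned the sleeve from 1 to 4, slid the plate straight out about 83 mm, and handed the job in at 15.2 s. The fingers still hold the bar, pressing the plate down on the riser with about 9 N. No verdict was reported.

**Last checks**
- **Sleeve:** the rib and line sit on 4. I measured 4.03 from the line on top, before the slide. The wrist view taken near the end of the slide shows it unchanged.
- **Nose and pointer:** in the stand's x, the nose's right corner is at -170.2 mm and the pointer at -169.4 mm (side camera). The slide was 82.8 mm, and I had worked out a need of 82.1 to 82.9 mm.
- **Plate:** it is straight with the stand to about 0.01 rad, the grip height stayed constant during the slide, and it looks flat in the side view.
- **Bystanders:** none has moved in the views I took. The oilstone was not in the last pictures.

**Readings that disagreed**
- The nose's left corner read -173.8 mm in the side view. I put that down to blur and the edge thickness.
- Earlier I read the pointer tip at -178 mm in the side view, because I had mistaken the end block for the tip.
- The wrist camera put the pointer at about -171.7 mm, 2 mm further out than the side view.

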